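Bring the lint filter round to the front of the washer

ROBOT

A 6-joint arm with a two-finger parallel gripper is mounted at the origin on the work surface. World frame = base frame: x ahead of the robot, y to its left, z up, the work surface at z = 0. Lengths are in m, angles in rad, forces in N, time in s.
With the tool pointing down it reaches from about 0.35 to 0.775 m from the base axis. Payload 7.3 kg.
Tool frame: the origin (TCP) lies at the very end of the fingers, on their centre line; the grasp point (between the pads) lies 19 mm behind it; z points along the fingers, y is the line along which they close (so a half turn about z gives the same grasp; the last joint's range is limited). The gripper opens to 92 mm and grips with 3 to 60 N. Pads are 19 mm wide; open, the fingers measure 130 mm over their backs; the gripper's body (75 mm by 190 mm) begins 47 mm behind the grasp point.
Start: joints at [0.979, 0.342, 1.524, -0, 1.275, -0.146], TCP at [0.226, 0.474, 0.227] pointing down, gripper open.
Joint ranges: [-2.53, 2.53], [-0.77, 2.02], [0.04, 2.7], [-1, 4.14], [0.28, 2.66], [-3.11, 3.11]. Speed limits (rad/s): [2.57, 2.57, 3.14, 3.14, 3.14, 3.14].

INTERFACE

Orientations are given as [roll, pitch, yaw] about the fixed x, y, z axes, in that order (R = Rz(yaw) Ry(pitch) Rx(roll)).
In Python, from cell import robot gives the robot as it stands.
- The arm moves only by the tool apply_moves, never from a script. Its argument "motion" is text: rows parted by semicolons, each of 7 numbers parted by spaces: the opening in per cent of the stroke, from 0 (shut) to 100 (fully open), then the shift along the tool's x, y, z in cm, then the turn, a rotation vector about the tool's x, y, z in rad. A call has 1 to 20 rows; each row shifts and turns the commanded pose from where the row before left it, along the tool's axes as they then stand; what a row does not reach is not made up. A row lasts 1/8 s, in which the tool goes at most 62.5 mm and 10.7 degrees, less where a joint would pass 70% of its speed; a pose out of reach is approached as far as the arm can. A call with a gripper value outside its range is refused whole. The fingers move at their own pace and stop on an object; "force" is the grip in N (left out, the last holds). Time passes only in rows, so rows that do not move let the fingers close. It gives the time, the measured TCP pose, the force, the opening and the grip force at its end, in the units of the state.
- robot.observe(): the state, without advancing time (a new reading comes with each control period).
- robot.read_camera(name): name is "side" or "top" or "wrist"; returns a dict with "img" (480x640x3 uint8, red, green, blue), "fovy" (degrees; the focal length in pixels is half the picture's height over the tangent of half this angle, whatever the lens; pixels are square), "cx", "cy" (the principal point, pixels), "R" (3x3) and "t" (3): a world point X has camera coordinates R X + t; the wrist camera has in their place "hand_eye" (4x4, takes a point from camera to tool coordinates, whose origin is the TCP and whose axes are the flange's). Camera axes: x right, y down, z forward; pixel columns grow to the right and rows downward; lengths in m; the calibration is good to about 2 mm. The wrist camera is an equidistant fisheye: a pixel r from the principal point sees the ray r / f radians off the axis. A picture is of the moment at which its call begins: read the wrist's pose just before it. There is no depth.
- robot.hand_in(): hands the job in; it is judged then, once.
Trained networks look in a picture, given as the dict that the camera call returned (one of the last four; its "shot" number tells which), for a name from the list of things; names that differ only in an ending like _2 or _b are one class to them, and where a whole thing is asked for, a point or a joint stands for the part that bears it (a point fixed in the world has none). Each returns a list of dicts, best first, with "score" (0 to 1); they miss things now and then, are a little off and sometimes report something else, mostly with a low value. They report only what shows in the picture. A call takes as long as a camera call.
- robot.search_frame(target, picture): "centre" ([x, y, z] in m, in world coordinates, good to about 4 mm: the middle of the surface that is visible of it).
- robot.trace(target, picture): "pixels" (480x640 bool, what is visible of it).
The state is a dict: "time": time; "qpos": joint angles; "qvel": joint speeds; "joint_efforts": joint torques, N m; "tool_pos": TCP position; "tool_rot": TCP orientation; "contact_force": force on the tool from outside, world axes, zero at the start; "torque": the same for the moment, N m; "opening": finger opening in m; "grip_force": force on a finger pad.
Only numpy, scipy, OpenCV 4.12 (cv2) and the standard library are available. Lean on these libraries where they do the work, as an engineer would, in place of code of your own. Each camera call takes 0.05 s, during which the arm holds its last target. There are 200 camera calls.

TASK

The top-loading washer stands open and its lint filter is due for cleaning. With your fingertips on the spin basket, follow its rim round clockwise (seen from above) and gently push the basket along, until the lint filter first faces the middle of the machine's front, then take the hand out. Don't shove hard or fling it round, and leave the things on the deck where they stand.

Things in the scene. Friction and masses are not known exactly. Their poses are not given: they have to be found in the camera images.
- washer: white top-loading washer on the floor beyond the table edge, 470 mm wide; does not move. Origin on the basket axis at deck height, 235 from front face and sides. -x points to its front (about to the robot), z up. Round mouth of radius 170 in the deck. A clear open lid stands upright 225 to 260 behind the axis, 165 high, a 45 high console behind it.
- basket_axis (a point): centre of the spin basket's rim, on its vertical axis, level with the rim's flat top, 20 mm below the deck; axes as the washer's. The rim is a white plastic ring, inner radius 140, outer 160, 45 deep; a steel wall goes on below it (inner radius 142). The basket is empty down to 280 below the rim.
- lint_filter (a point): middle of the lint filter's upper inner edge, 105 mm from the axis, 5 below the rim's top; its x axis points to the basket axis. The filter is a grey box with dark mesh face and flat sides, fixed in the basket: 90 wide, radius 105 to 140, 5 to 135 below the rim.
- rib_left (a point): middle of the upper inner edge of one of two plain white half-round ribs on the basket wall, 50 mm wide, 110 from the axis, 5 to 205 below the rim; turns with the basket. This one is 120 degrees clockwise of the filter seen from above, the other 120 degrees anticlockwise.
- basket (a joint): turn of the spin basket about its vertical axis in rad, growing clockwise seen from above; 0 = lint filter exactly at the washer's front (-x side). Starts between -5.4 and -0.9. It turns both ways with a drag of about 2 to 3 N at the rim and stays where it is left.
- detergent: closed detergent bottle with flat-sided body 44 x 60 mm and round screw cap, height 150 mm, standing on a corner of the deck; origin at the centre of its underside
- dosing_cup: small open cup, rim diameter 52 mm, height 45 mm, standing on a corner of the deck; origin at the centre of its underside
- scrub_brush: scrubbing brush, wooden back up, bristles down, 46 x 78 x 30 mm high, on a corner of the deck; origin at the centre of its underside

How it is judged:
On the way:
1. the basket turns clockwise with the fingers on it (contact force between the fingers and washer above 0.2 N and velocity of joint basket above 0.05 rad/s).
At the end, for the whole second after the job is handed in: The basket has been turned clockwise so that the lint filter is within 0.2 rad (11 degrees) of the middle of the front, the first time it comes round, and is at rest; the bottle, cup and brush stand within 20 mm of where they were (value of joint basket between -0.2 and 0.2 rad and velocity of joint basket between -0.05 and 0.05 rad/s and distance of each of detergent, dosing_cup, scrub_brush from where it was at the start of the episode below 0.02 m and angle between each of detergent, dosing_cup's own z axis and vertical below 0.2 rad); the robot touches nothing.
It fails at once if fingers press or shove the washer or its basket harder than 40 N (contact force between the fingers and washer above 40 N).
It fails at once if the basket is flung round faster than 4 rad/s (velocity of joint basket above 4 rad/s).
It fails at once if the bottle is moved, carried or lifted (distance of detergent from where it was at the start of the episode above 0.03 m).
It fails at once if the dosing cup is moved, carried or lifted (distance of dosing_cup from where it was at the start of the episode above 0.03 m).
It fails at once if the brush is moved, carried or lifted (distance of scrub_brush from where it was at the start of the episode above 0.03 m).
It also fails if it takes over 58 s, if anything falls off the work surface, if the arm or the gripper's body presses on something with over 40 N, if the wrist force passes 120 N, or if a joint passes its speed limit or range.

## Working session

There is one attempt and no reset: what is moved stays moved. The work goes in short steps, Python scripts to look and compute and a tool call to move; the robot and the scene stay as the last step left them, time stands still between calls to the robot, and variables do not carry over. Pictures are saved under pics/ and viewed, at most 10 in all, crops included, and the job is handed in when it is done.

Besides the shell and the picture viewer there is one more tool, called by a JSON object that holds its "fn" and its "kwargs", one argument or row to a line. apply_moves: Moves the arm, as the interface text tells. Its arguments: {"type":"object","properties":{"motion":{"type":"string"},"force":{"type":"number"}},"required":["motion"]}

```bash
mkdir -p pics; ls; python3 - <<'E'
from cell import robot
import cv2,numpy as np
s=robot.observe(); print({k:np.round(v,3).tolist() for k,v in s.items()})
for n in ("top","side"):
    p=robot.read_camera(n); cv2.imwrite(f"pics/{n}0.png",p["img"][:,:,::-1])
    print(n,p["fovy"],p["cx"],p["cy"],np.round(p["R"],3).tolist(),np.round(p["t"],3).tolist())
    for t in ("washer","basket_axis","lint_filter","rib_left","basket","detergent","dosing_cup","scrub_brush"):
        try: print(t,[(np.round(d["centre"],3).tolist(),round(d["score"],2)) for d in robot.search_frame(t,p)][:4])
        except Exception as e: print(t,e)
p=robot.read_camera("wrist"); print(np.round(p["hand_eye"],3).tolist(),p["fovy"])
E
```

```text
pics
{'time': 0.0, 'qpos': [0.979, 0.343, 1.525, 0.0, 1.275, -0.146], 'qvel': [0.0, -0.0, -0.001, 0.001, 0.002, -0.0], 'joint_efforts': [-0.001, -43.124, -24.422, 0.072, 0.056, -0.0], 'tool_pos': [0.226, 0.473, 0.226], 'tool_rot': [-3.14, -0.0, 2.696], 'contact_force': [0.403, -0.62, -0.078], 'torque': [0.014, -0.025, 0.039], 'grip_force': 0.0, 'opening': 0.092}
top 53.22638104113732 317.06040367266695 243.57924130275433 [[0.005, -1.0, 0.017], [-0.99, -0.007, -0.137], [0.138, -0.016, -0.99]] [0.012, 0.557, 1.013]
washer [([0.608, -0.047, -0.178], 0.73), ([0.643, -0.034, 0.051], 0.69)]
basket_axis [([0.644, -0.033, 0.049], 0.67)]
lint_filter [([0.608, -0.044, -0.182], 0.89)]
rib_left [([0.603, -0.039, -0.178], 0.81)]
basket [([0.606, -0.045, -0.178], 0.86)]
detergent [([0.366, 0.132, 0.168], 0.78)]
dosing_cup [([0.42, -0.243, 0.068], 0.85)]
scrub_brush [([0.728, 0.184, 0.078], 0.88)]
side 47.902176702153184 297.94740875144464 241.48600634267743 [[0.997, -0.075, -0.018], [-0.053, -0.495, -0.867], [0.056, 0.865, -0.498]] [-0.544, 0.109, 1.078]
washer [([0.651, -0.228, 0.012], 0.86)]
basket_axis [([0.653, -0.226, 0.01], 0.96)]
lint_filter [([0.588, 0.084, -0.02], 0.83)]
rib_left [([0.591, 0.081, -0.019], 0.78)]
basket [([0.59, 0.086, -0.022], 0.92)]
detergent [([0.375, 0.111, 0.133], 0.62), ([0.651, -0.225, 0.009], 0.23)]
dosing_cup [([0.422, -0.246, 0.084], 0.91)]
scrub_brush [([0.728, 0.166, 0.077], 0.86), ([0.587, 0.088, -0.02], 0.55)]
[[-0.0, -0.968, -0.25, 0.067], [1.0, -0.0, -0.0, 0.001], [-0.0, -0.25, 0.968, -0.157], [0.0, 0.0, 0.0, 1.0]] 65.70646984690485
```

View pics/top0.png

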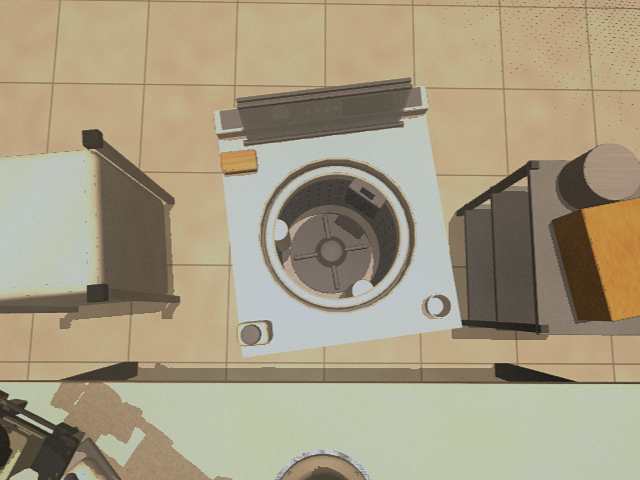

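View pics/side0.png

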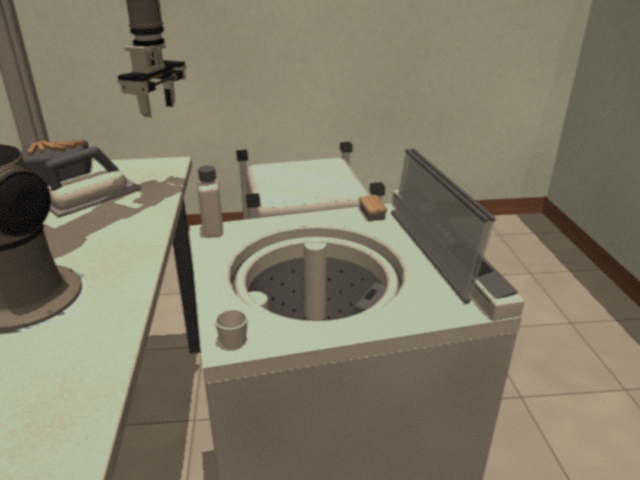

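Top view: the filter is at about (367,192), to the back right of the basket axis near (337,234). The ribs are at (280,230) and (362,289), so the basket needs roughly 2.5 rad clockwise. The bottle is front left, the cup front right and the brush back left. The side view agrees. Next I'll fit the washer pose and draw it over the images.

```bash
cat > h.py <<'E'
from cell import robot
import cv2,numpy as np
from scipy.optimize import least_squares
def proj(p,X):
    X=np.atleast_2d(X); c=X@np.array(p["R"]).T+np.array(p["t"]); f=240/np.tan(np.radians(p["fovy"])/2)
    return np.c_[p["cx"]+f*c[:,0]/c[:,2],p["cy"]+f*c[:,1]/c[:,2]]
def w2(P,q):  # washer pose q = x,y,z,yaw
    c,s=np.cos(q[3]),np.sin(q[3]); P=np.atleast_2d(P); return P@np.array([[c,-s,0],[s,c,0],[0,0,1]]).T+q[:3]
a=np.linspace(0,2*np.pi,90)
def circ(r,z): return np.c_[r*np.cos(a),r*np.sin(a),0*a+z]
def filt(j): # clockwise-positive; 0 = front (-x). box corners top + bottom
    th=np.pi-j; u=np.array([np.cos(th),np.sin(th),0]); v=np.array([-u[1],u[0],0])
    return np.array([r*u+t*v+[0,0,-.02-d] for d in (.005,.135) for r,t in((.105,-.045),(.105,.045),(.135,.045),(.135,-.045))])
def overlay(p,q,j):
    im=np.ascontiguousarray(p["img"][:,:,::-1])
    im=cv2.resize(im,None,fx=2,fy=2)
    D=lambda P,col:cv2.polylines(im,[np.int32(2*proj(p,w2(P,q))+.5)],True,col,1)
    D(circ(.17,0),(0,0,255));D(circ(.14,-.02),(255,0,0));D(circ(.16,-.02),(0,160,0))
    D(np.array([[-.235,-.235,0],[-.235,.235,0],[.235,.235,0],[.235,-.235,0]]),(0,0,255))
    F=filt(j);D(F[:4],(0,255,255));D(F[4:],(255,0,255))
    return im
E
python3 - <<'E'
from h import *
pt=robot.read_camera("top");ps=robot.read_camera("side")
# picked: front corners + mouth extremes
def res(q):
    r=[(proj(pt,w2([[-.235,.235,0],[-.235,-.235,0]],q))-[[243,357],[462,327]]).ravel()]
    e=proj(pt,w2(circ(.17,0),q)); r.append([e[:,0].min()-260.5,e[:,0].max()-414.5,e[:,1].min()-158,e[:,1].max()-312])
    e=proj(ps,w2(circ(.17,0),q)); r.append([e[:,0].min()-230,e[:,0].max()-405,e[:,1].min()-229])
    return np.concatenate(r)
o=least_squares(res,[.61,-.045,.045,-.13],loss="soft_l1");q=o.x
print(q.round(4),res(q).round(1))
m=robot.trace("lint_filter",pt); print([(d["score"],d["pixels"].sum()) for d in m])
np.save("q.npy",q)
# filter top inner edge mid from pixel (360,198)?
f=lambda j:(proj(pt,w2(filt(j[0])[:4],q)).mean(0)-[369,190])
j=least_squares(f,[-2.5]).x[0];print(j)
A=overlay(pt,q,j)[140:740,320:1000];cv2.imwrite("pics/ov_t.png",A);cv2.imwrite("pics/ov_s.png",overlay(ps,q,j)[260:860,330:1130])
E
```

```text
[ 0.58   -0.0305  0.0432  0.1376] [ 0.2 -0.6 -0.4 -0.5 -0.1  0.7  0.3 -0.6 -0.5 -1.  -0.2]
[(0.8, np.int64(16038))]
-2.3980047924705263
```

View pics/ov_t.png

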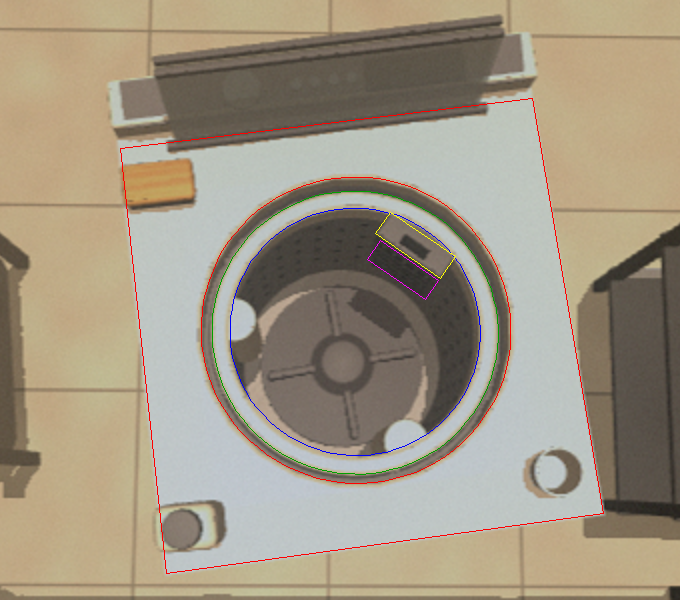

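View pics/ov_s.png

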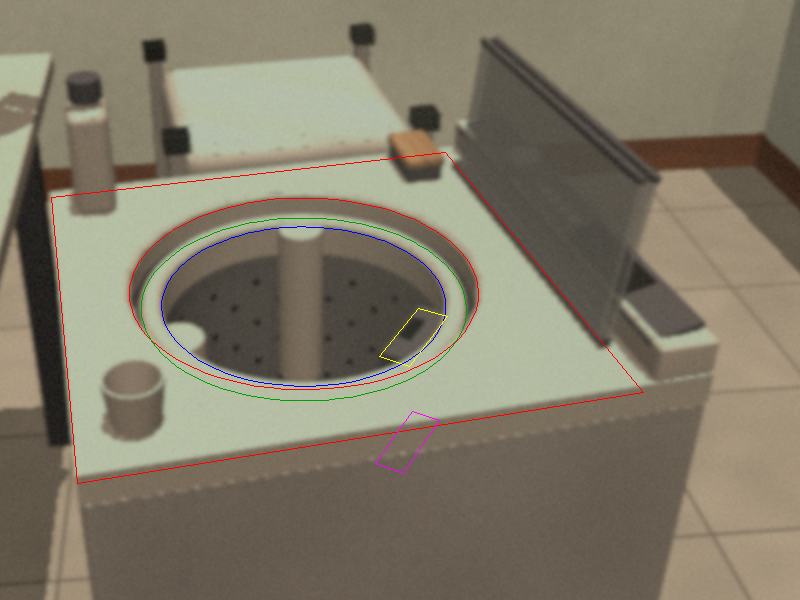

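The pose fit is good in both views: washer at (0.580, -0.030, 0.043), yaw 0.138, basket at about -2.40. The plan is to close the fingers, go in behind the filter's trailing flat side, and push along the arc. First I'll move over the spot.

{"fn": "apply_moves", "kwargs": {
  "motion": "0 -4 -1.6 0 0 0 0;0 -4 -1.6 0 0 0 0;0 -4 -1.6 0 0 0 0;0 -4 -1.6 0 0 0 0;0 -4 -1.6 0 0 0 0;0 -4 -1.6 0 0 0 0;0 -4 -1.6 0 0 0 0;0 -4 -1.6 0 0 0 0;0 -4 -1.6 0 0 0 0;0 -4 -1.6 0 0 0 0;0 -4 -1.6 0 0 0 0;0 -4 -1.6 0 0 0 0;0 -4 -1.6 0 0 0 0;0 -4 -1.6 0 0 0 0;0 -4 -1.6 0 0 0 0;0 -4 -1.6 0 0 0 0",
  "force": 20
}}

```text
time: 3.1
tool_pos: [0.6943, -0.0343, 0.2266]
tool_rot: [3.141, -0.0, 2.696]
contact_force: [0.8, 0.1, -0.2]
opening: 0.0005
grip_force: 0.0
```

{"fn": "apply_moves", "kwargs": {
  "motion": "0 0 0 0 0 0 -0.14;0 0 0 0 0 0 -0.14;0 0 0 0 0 0 -0.14;0 0 0 0 0 0 -0.14;0 0 0 0 0 0 -0.14;0 0 0 0 0 0 -0.14;0 0 0 0 0 0 -0.14;0 0 0 0 0 0 -0.14;0 0 0 0 0 0 -0.14;0 0 0 0 0 0 -0.14;0 0 0 0 0 0 0;0 0 0 0 0 0 0"
}}

```text
time: 4.6
tool_pos: [0.6934, -0.0332, 0.2266]
tool_rot: [3.141, -0.0, -2.19]
contact_force: [0.1, 0.4, 0.1]
opening: 0.0007
grip_force: 0.0
```

```bash
cat >> h.py <<'E'
def tool():
    s=robot.observe(); y=s["tool_rot"][2]; R=np.array([[np.cos(y),np.sin(y),0],[np.sin(y),-np.cos(y),0],[0,0,-1]])
    return s,R
def goal(j,u=.093,t=.064,z=-.006,q=np.load("q.npy")):
    th=np.pi-j; U=np.array([np.cos(th),np.sin(th),0]); C=np.array([U[1],-U[0],0])
    P=w2(u*U-t*C,q)[0]; P[2]=z
    return P,th-np.pi/2+q[3]
def report(j,**k):
    s,R=tool(); P,y=goal(j,**k); dy=(y-s["tool_rot"][2]+np.pi)%(2*np.pi)-np.pi
    print("t",round(s["time"],2),"pos",np.round(s["tool_pos"],4),"rot",np.round(s["tool_rot"],3),"F",np.round(s["contact_force"],1),"open",s["opening"],"q",np.round(s["qpos"],2))
    print("goal",P.round(4),"tool shift cm",(R.T@(P-s["tool_pos"])*100).round(2),"turn z",round(-dy,3))
E
python3 -c "
from h import *
report(-2.4)"
```

```text
t 4.6 pos [ 0.6934 -0.0332  0.2266] rot [ 3.141 -0.    -2.19 ] F [0.1 0.4 0.1] open 0.0007096552172213386 q [-0.16  0.67  0.97  0.    1.5  -2.68]
goal [ 0.6929 -0.0306 -0.006 ] tool shift cm [-0.18  0.19 23.26] turn z -0.015
```

{"fn": "apply_moves", "kwargs": {
  "motion": "0 -0.2 0.2 3 0 0 -0.015;0 0 0 3 0 0 0;0 0 0 3 0 0 0;0 0 0 3 0 0 0;0 0 0 3 0 0 0;0 0 0 1.5 0 0 0;0 0 0 0 0 0 0"
}}

```text
time: 5.48
tool_pos: [0.6925, -0.0303, 0.0608]
tool_rot: [3.14, -0.001, -2.173]
contact_force: [0.0, 0.0, 1.0]
opening: 0.0004
grip_force: 0.0
```

```bash
python3 -c "
from h import *
report(-2.4)
q=np.load('q.npy')
p=robot.read_camera('top');A=overlay(p,q,-2.4)[140:740,320:1000]
w=robot.read_camera('wrist');cv2.imwrite('pics/top1.png',A)
B=cv2.resize(w['img'][:,:,::-1],(480,360));cv2.imwrite('pics/m1.png',np.hstack([cv2.resize(A,(400,353)),cv2.resize(B,(400,353))]))"
```

```text
t 5.47 pos [ 0.6925 -0.0303  0.0608] rot [ 3.140e+00 -1.000e-03 -2.173e+00] F [0. 0. 1.] open 0.00037563167492503857 q [-0.15  0.8   1.19  0.    1.15 -2.69]
goal [ 0.6929 -0.0306 -0.006 ] tool shift cm [ 0.   -0.05  6.68] turn z 0.002
```

View pics/m1.png

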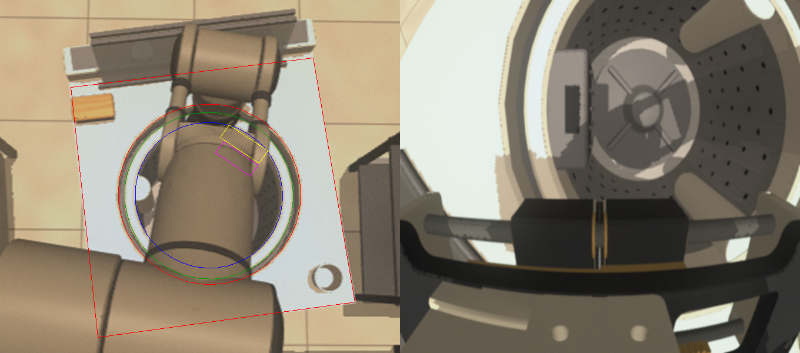

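In the wrist view the filter is at about (575,110), beside the fingers. The black finger blocks look wider than expected, so I'll check the finger outline with projected points before entering.

```bash
cat >> h.py <<'E'
def wproj(p,X): # tool-frame points -> wrist pixels (equidistant)
    H=np.linalg.inv(np.array(p["hand_eye"])); c=np.atleast_2d(X)@H[:3,:3].T+H[:3,3]
    f=240/np.tan(np.radians(p["fovy"])/2); rr=np.hypot(c[:,0],c[:,1]); th=np.arctan2(rr,c[:,2])
    return np.c_[p["cx"]+f*th*c[:,0]/rr,p["cy"]+f*th*c[:,1]/rr]
def wover(p,j,q=np.load("q.npy")):
    s,R=tool(); im=np.ascontiguousarray(p["img"][:,:,::-1])
    T=lambda P:(w2(P,q)-s["tool_pos"])@R
    D=lambda X,col:cv2.polylines(im,[np.int32(wproj(p,X)+.5)],True,col,1)
    for z in (0,-.06): D(np.array([[x,y,z] for x,y in((.0095,.019),(.0095,-.019),(-.0095,-.019),(-.0095,.019))]),(0,255,0))
    D(T(filt(j)[:4]),(0,255,255)); D(T(circ(.14,-.02)),(255,0,0)); D(T(circ(.17,0)),(0,0,255))
    return im
E
python3 -c "
from h import *
p=robot.read_camera('wrist');cv2.imwrite('pics/w2.png',wover(p,-2.4))"
```

```text
(no output)
```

View pics/w2.png

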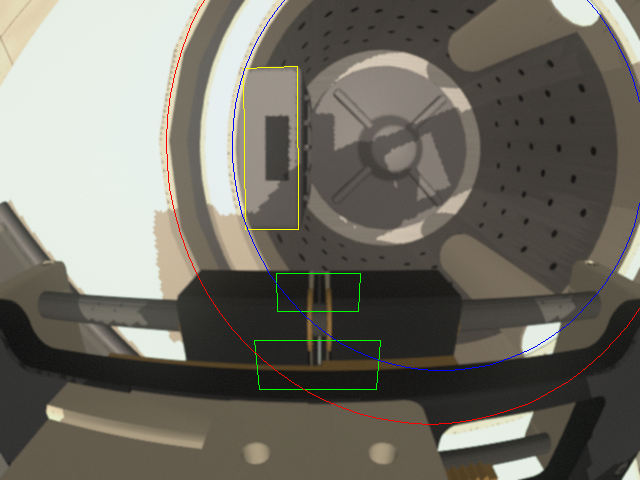

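The filter and rim overlays match exactly. The black blocks look wider than my 38 mm model of the fingers, so I'll check that from the side camera.

```bash
python3 -c "
from h import *
p=robot.read_camera('side');s,R=tool();t=np.array(s['tool_pos'])
im=cv2.resize(np.ascontiguousarray(p['img'][:,:,::-1]),None,fx=4,fy=4,interpolation=cv2.INTER_CUBIC)
for z in (0,-.04,-.066):
  P=np.array([[x,y,z] for x,y in((.0095,.019),(.0095,-.019),(-.0095,-.019),(-.0095,.019))])@R.T+t
  cv2.polylines(im,[np.int32(4*proj(p,P))],True,(0,255,0),1)
c=4*proj(p,t)[0];print(c/4)
x=int(c[0]);y=int(c[1]);cv2.imwrite('pics/s2.png',im[max(0,y-330):y+170,max(0,x-350):x+350])"
```

```text
[374.10497198 258.13719337]
```

View pics/s2.png

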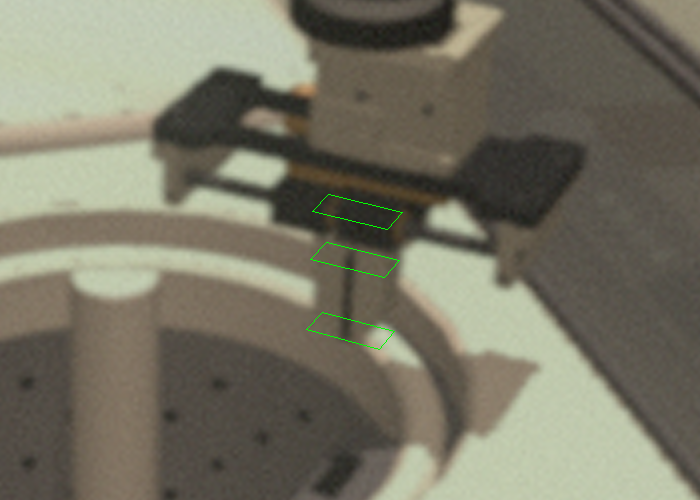

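The fingers are narrow, matching the 38 × 19 mm model, and the wide parts sit above them. I'll go in, then ease up to the filter's side.

{"fn": "apply_moves", "kwargs": {
  "motion": "0 0 -0.05 1 0 0 0;0 0 0 1 0 0 0;0 0 0 1 0 0 0;0 0 0 1 0 0 0;0 0 0 1 0 0 0;0 0 0 1 0 0 0;0 0 0 0.2 0 0 0;0 0 0 0 0 0 0"
}}

```text
time: 6.68
tool_pos: [0.6934, -0.0307, -0.0003]
tool_rot: [-3.142, 0.0, -2.172]
contact_force: [0.2, 0.4, 0.5]
opening: 0.0002
grip_force: 0.0
```

{"fn": "apply_moves", "kwargs": {
  "motion": "0 0.2 -0.1 0 0 0 0;0 0.2 -0.1 0 0 0 0;0 0.2 -0.1 0 0 0 0;0 0.2 -0.1 0 0 0 0;0 0.1 0 0 0 0 0;0 0 0 0 0 0 0"
}}

```text
time: 7.42
tool_pos: [0.6918, -0.0404, -0.0002]
tool_rot: [-3.141, 0.0, -2.172]
contact_force: [1.0, 0.6, -0.7]
opening: 0.0005
grip_force: 0.3
```

```bash
python3 -c "
from h import *
report(-2.4,u=.097,t=.0545,z=-.001)"
```

```text
t 7.42 pos [ 6.918e-01 -4.040e-02 -2.000e-04] rot [-3.141  0.    -2.172] F [ 1.   0.6 -0.7] open 0.0005200856620946344 q [-0.17  0.87  1.24  0.    1.04 -2.71]
goal [ 0.6908 -0.0407 -0.001 ] tool shift cm [0.09 0.06 0.08] turn z 0.002
```

Now the first part of the arc, at about 0.4 rad/s.

{"fn": "apply_moves", "kwargs": {
  "motion": "0 0.48 -0.26 0 0 0 0.05;0 0.48 -0.26 0 0 0 0.05;0 0.48 -0.26 0 0 0 0.05;0 0.48 -0.26 0 0 0 0.05;0 0.48 -0.26 0 0 0 0.05;0 0.48 -0.26 0 0 0 0.05;0 0.48 -0.26 0 0 0 0.05;0 0.48 -0.26 0 0 0 0.05;0 0.48 -0.26 0 0 0 0.05;0 0.48 -0.26 0 0 0 0.05;0 0 0 0 0 0 0"
}}

```text
time: 8.8
tool_pos: [0.6738, -0.0917, -0.0003]
tool_rot: [3.141, -0.0, -2.672]
contact_force: [0.4, 0.1, -1.0]
opening: 0.0007
grip_force: 0.0
```

```bash
cat >> h.py <<'E'
def measure(j0,q=np.load("q.npy"),save=None):
    # filter/tool geometry: tool in washer frame -> (u,t) for basket turn j; j from wrist picture by dark filter edge: print overlay error via tool pose
    s,R=tool(); d=(np.array(s["tool_pos"])-q[:3]); c,n=np.cos(q[3]),np.sin(q[3]); x,y=c*d[0]+n*d[1],-n*d[0]+c*d[1]
    r=np.hypot(x,y); th=np.arctan2(y,x)
    # contact: t=.0545 -> angle of tool anticlockwise of filter
    j=np.pi-th+np.arcsin(.0545/r); j=(j+np.pi)%(2*np.pi)-np.pi
    print("r",round(r,4),"contact-implied j",round(j,3),"u",round(np.sqrt(r*r-.0545**2),4)); return j
E
python3 -c "
from h import *
j=measure(0);report(j,u=.097,t=.0545,z=-.001)
p=robot.read_camera('wrist');cv2.imwrite('pics/w3.png',wover(p,j))"
```

```text
r 0.1121 contact-implied j -1.918 u 0.0979
t 8.8 pos [ 6.738e-01 -9.170e-02 -3.000e-04] rot [ 3.141 -0.    -2.672] F [ 0.4  0.1 -1. ] open 0.000676597855729824 q [-0.25  0.85  1.28 -0.    1.01 -2.29]
goal [ 0.6734 -0.0909 -0.001 ] tool shift cm [0.   0.09 0.07] turn z -0.016
```

View pics/w3.png

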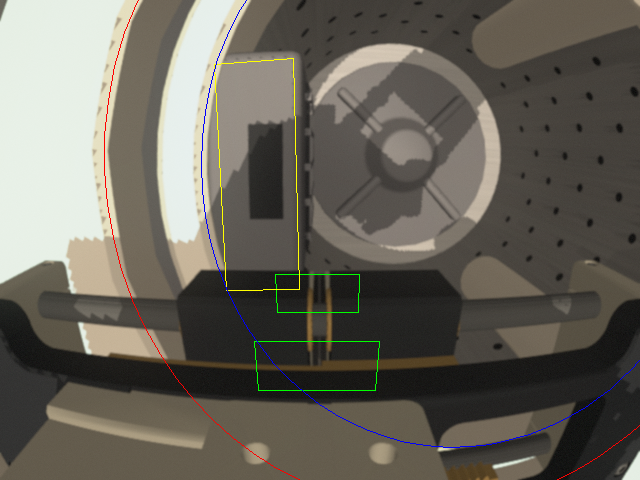

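The filter is moving along with the fingers in contact, at about -1.90, and it lines up with the tool. I'll continue.

{"fn": "apply_moves", "kwargs": {
  "motion": "0 0.48 -0.26 0 0 0 0.05;0 0.48 -0.26 0 0 0 0.05;0 0.48 -0.26 0 0 0 0.05;0 0.48 -0.26 0 0 0 0.05;0 0.48 -0.26 0 0 0 0.05;0 0.48 -0.26 0 0 0 0.05;0 0.48 -0.26 0 0 0 0.05;0 0.48 -0.26 0 0 0 0.05;0 0.48 -0.26 0 0 0 0.05;0 0.48 -0.26 0 0 0 0.05;0 0.48 -0.26 0 0 0 0.05;0 0.48 -0.26 0 0 0 0.05;0 0.48 -0.26 0 0 0 0.05;0 0.48 -0.26 0 0 0 0.05;0 0.48 -0.26 0 0 0 0.05;0 0.48 -0.26 0 0 0 0.05;0 0.48 -0.26 0 0 0 0.05;0 0.48 -0.26 0 0 0 0.05;0 0 0 0 0 0 0"
}}

```text
time: 11.22
tool_pos: [0.5925, -0.1404, -0.0002]
tool_rot: [3.142, -0.0, 2.712]
contact_force: [0.0, -1.1, 0.1]
opening: 0.0004
grip_force: 0.0
```

```bash
python3 -c "
from h import *
j=measure(0);report(j,u=.097,t=.0545,z=-.001)
p=robot.read_camera('wrist');cv2.imwrite('pics/w4.png',wover(p,j))"
```

```text
r 0.1106 contact-implied j -1.031 u 0.0962
t 11.22 pos [ 5.925e-01 -1.404e-01 -2.000e-04] rot [ 3.142 -0.     2.712] F [ 0.  -1.1  0.1] open 0.0003706426175999204 q [-0.36  0.74  1.52  0.    0.88 -1.5 ]
goal [ 0.5922 -0.1411 -0.001 ] tool shift cm [-0.   -0.08  0.08] turn z -0.028
```

{"fn": "apply_moves", "kwargs": {
  "motion": "0 0.48 -0.27 0 0 0 0.05;0 0.48 -0.27 0 0 0 0.05;0 0.48 -0.27 0 0 0 0.05;0 0.48 -0.27 0 0 0 0.05;0 0.48 -0.27 0 0 0 0.05;0 0.48 -0.27 0 0 0 0.05;0 0.48 -0.27 0 0 0 0.05;0 0.48 -0.27 0 0 0 0.05;0 0.48 -0.27 0 0 0 0.05;0 0.48 -0.27 0 0 0 0.05;0 0.48 -0.27 0 0 0 0.05;0 0.48 -0.27 0 0 0 0.05;0 0.48 -0.27 0 0 0 0.05;0 0.48 -0.27 0 0 0 0.05;0 0.48 -0.27 0 0 0 0.05;0 0.48 -0.27 0 0 0 0.05;0 0.48 -0.27 0 0 0 0.05;0 0 0 0 0 0 0;0 0 0 0 0 0 0"
}}

```text
time: 13.65
tool_pos: [0.5067, -0.1118, -0.0003]
tool_rot: [3.141, -0.0, 1.862]
contact_force: [0.3, -0.2, -0.2]
opening: 0.0005
grip_force: 0.0
```

```bash
python3 -c "
from h import *
j=measure(0);report(j,u=.097,t=.0545,z=-.001)
p=robot.read_camera('wrist');cv2.imwrite('pics/w5.png',wover(p,j))"
```

```text
r 0.1094 contact-implied j -0.178 u 0.0949
t 13.65 pos [ 5.067e-01 -1.118e-01 -3.000e-04] rot [ 3.141 -0.     1.862] F [ 0.3 -0.2 -0.2] open 0.0005222697274870561 q [-0.37  0.63  1.79  0.    0.72 -0.66]
goal [ 0.5047 -0.1124 -0.001 ] tool shift cm [-0.01 -0.21  0.07] turn z -0.024
```

View pics/w5.png

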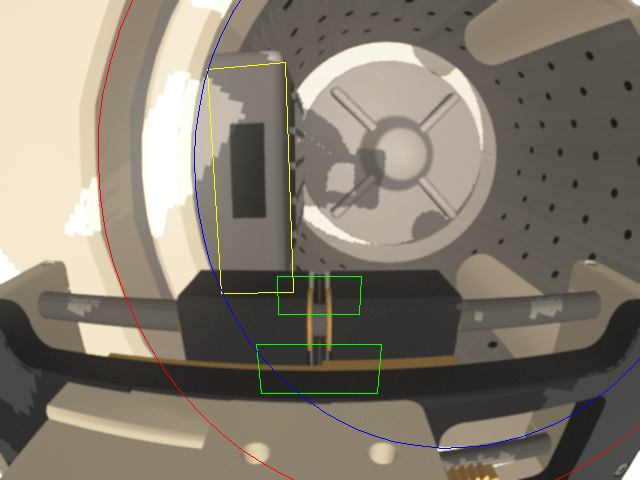

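The filter is still in contact, slightly ahead of the overlay, at about -0.15. Three more rows should bring it to the middle. Then I'll back off inward and lift.

{"fn": "apply_moves", "kwargs": {
  "motion": "0 0.48 -0.27 0 0 0 0.05;0 0.48 -0.27 0 0 0 0.05;0 0.45 -0.25 0 0 0 0.05;0 0 0 0 0 0 0;0 0 0 0 0 0 0;0 -0.3 0.2 0 0 0 0;0 -0.3 0.3 0 0 0 0;0 -0.1 0.3 0 0 0 0;0 0 0 0 0 0 0;0 0 0 -1 0 0 0;0 0 0 -2 0 0 0;0 0 0 -3 0 0 0;0 0 0 -3 0 0 0;0 0 0 -3 0 0 0;0 0 0 -3 0 0 0;0 0 0 -3 0 0 0;0 0 0 -3 0 0 0;0 0 0 0 0 0 0;0 0 0 0 0 0 0"
}}

```text
time: 16.08
tool_pos: [0.5037, -0.1057, 0.2094]
tool_rot: [-3.141, -0.0, 1.711]
contact_force: [0.3, -1.1, -0.7]
opening: 0.0005
grip_force: 0.0
```

```bash
python3 -c "
from h import *
report(0)
p=robot.read_camera('wrist');cv2.imwrite('pics/w6.png',wover(p,0.))
for t in ('detergent','dosing_cup','scrub_brush'):
  for c in ('side',):
    pp=robot.read_camera(c); print(t,c,[np.round(d['centre'],3) for d in robot.search_frame(t,pp)][:1])"
```

```text
t 16.07 pos [ 0.5037 -0.1057  0.2094] rot [-3.141 -0.     1.711] F [ 0.3 -1.1 -0.7] open 0.00046957643374052107 q [-0.36  0.34  1.58  0.    1.22 -0.5 ]
goal [ 0.4966 -0.1067 -0.006 ] tool shift cm [ 1.000e-02 -7.100e-01  2.154e+01] turn z 0.002
detergent side [array([0.373, 0.113, 0.134])]
dosing_cup side [array([ 0.425, -0.249,  0.082])]
scrub_brush side [array([0.73 , 0.165, 0.074])]
```

View pics/w6.png

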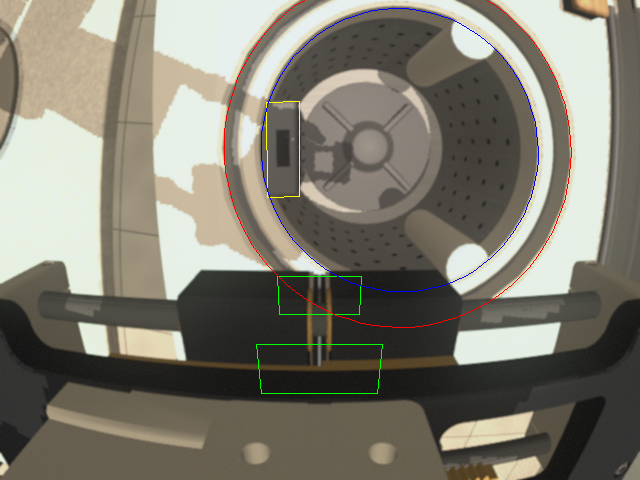

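The filter matches the overlay drawn for joint 0, the hand is clear, and the bottle, cup and brush have not moved.

```bash
python3 -c "
from cell import robot
print(robot.hand_in())"
```

```text
the job is handed in; nothing more can be done
None
```

I pushed the basket about 2.4 rad clockwise until the lint filter faced the middle of the front. The last picture shows it there, the hand is out, the bottle, cup and brush have not moved, and I handed the job in at about 16 s; no verdict was returned.

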